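# Complete the weighing kit

### The arm

A 6-joint arm with a two-finger parallel gripper is mounted at the origin on the work surface. World frame = base frame: x ahead of the robot, y to its left, z up, the work surface at z = 0. Lengths are in m, angles in rad, forces in N, time in s.
With the tool pointing down it reaches from about 0.25 to 0.8 m from the base axis. Payload 8.5 kg.
Tool frame: the origin (TCP) lies at the centre of the arm's flange, where the gripper is bolted on; the fingertips stand 173 mm ahead of it and the grasp point (between the pads) lies r.hold_point_z ahead of it (r.hold_point_z is the distance from the TCP to the grasp point, in m); z points along the fingers, y is the direction in which the jaws open and shut (so a half turn about z gives the same grasp; the last joint's range is limited). The gripper opens to 85 mm and grips with 20 to 120 N. Pads are 22 mm wide; open, the fingers measure 114 mm over their backs; the gripper's body (76 mm by 85 mm) begins 54 mm behind the grasp point. The pads swing forward as they close: fully open they stand 13 mm farther back than shut.
Start: joints at [-1.163, 0.238, -0.013, 1.319, 0, 1.571], TCP at [0.208, -0.482, 0.405] pointing down, gripper open.
Joint ranges: [-2.66, 2.66], [-1.03, 1.9], [-1.14, 1.46], [-1.82, 2.27], [-1.45, 1.34], [-3.14, 3.14]. Speed limits (rad/s): [2.22, 2.22, 2.79, 3.14, 3.14, 3.14].

### API

Orientations are given as a 3x3 rotation matrix whose columns are the frame's x, y, z axes.
In Python, from plant import r, get_image, camera_info, ticket gives the robot as it stands.
- The arm moves only by the tool carry_out, never from a script. Its argument "deltas" is a list of rows, each a list of 4 numbers: the shift along the tool's x, y, z in m, then the turn about the tool's z in degrees. In form: [[dx, dy, dz, turn], ...]. A call has 1 to 12 rows; each row is the pose to reach, as a shift and turn from the pose commanded when the call began, along the tool's axes at that moment; what a row does not reach only later rows make up. A row lasts 1/10 s, in which the tool goes at most 50 mm and 8.59 degrees, less where a joint would pass 70% of its speed; a pose out of reach is approached as far as the arm can. A call with a gripper value outside its range is refused whole. "gripper" is the opening, from 0 (shut) to 1 (fully open), set as the call begins (left out, the last holds). The fingers move at their own pace and stop on an object; "force" is the grip in N (left out, the last holds). Time passes only in rows, so rows that repeat a pose let the fingers close. It gives the time, the measured TCP pose, the force and the opening at its end, in the units of the state.
- r.get_state(): the state, without advancing time (a new reading comes with each control period).
- get_image(name): name is "scene" or "top"; returns the picture (480x640x3 uint8, red, green, blue); there is no depth.
- camera_info(name): a dict with "intrinsics" (3x3 intrinsics, pixels), "camera_from_world" (4x4, takes a point from world to camera coordinates). Camera axes: x right, y up, looking along -z (the intrinsics and any distortion apply to the point x, -y, -z); pixel columns grow to the right and rows downward; lengths in m; the calibration is good to about 2 mm. A picture is of the moment at which its call begins. camera_info takes no time and is no camera call.
- ticket.finish_job(): hands the job in, once; it reports no verdict.
The state is a dict: "time": time; "q": joint angles; "joint_vel": joint speeds; "joint_efforts": joint torques, N m; "tool_pos": TCP position; "eef_rot": TCP orientation; "wrist_force": force on the tool from outside, world axes, zero at the start; "torque": the same for the moment, N m; "width": finger opening in m.
Only numpy, scipy, OpenCV 4.12 (cv2) and the standard library are available. Lean on these libraries where they do the work, as an engineer would, in place of code of your own. Each camera call takes 0.05 s, during which the arm holds its last target.

### The job

Complete the three-cell kit tray on the lab bench so that it holds exactly one vial, one jar and one check weight, each standing upright in a cell of its own. One piece is already in the tray, so look which types are missing and bring only those; the one vial left over must end up standing upright on the bench, outside the tray.

Things in the scene. Friction and masses are not known exactly. Their poses are not given: they have to be found in the camera images.
- tray: white plastic tray fixed to the bench at any yaw, 84 (its x) x 244 mm (its y), walls 4 mm thick, 15 mm high. Three cells in a row along its y, 76 x 76 mm inside, centred at y = -80, 0, +80 mm, x = 0. Floor: a very thin sheet level with the bench (z = 0). Origin: centre of its underside; z up. At the start one end cell holds one piece (a vial, the jar or the weight), the others are empty.
- vial_a: one of two identical vials; one of the two may start in the tray: small screw-top vial standing upright: amber glass cylinder with a white cap of the same diameter, 28 mm in diameter, 60 mm high, about 40 g. Origin: centre of its underside; z axis up along the vial.
- vial_b: the other of the two identical vials; one of the two may start in the tray: small screw-top vial standing upright: amber glass cylinder with a white cap of the same diameter, 28 mm in diameter, 60 mm high, about 40 g. Origin: centre of its underside; z axis up along the vial.
- jar: wide squat screw-top jar standing upright: amber glass with a white cap of the same diameter, 52 mm in diameter, 55 mm high, about 120 g. Origin: centre of its underside; z axis up. There is only one; it starts on the bench or in the tray.
- weight: bare steel check weight standing upright: plain cylinder 36 mm in diameter and 50 mm high, with a narrow neck and a knob 24 mm in diameter on top, 64 mm high in all, about 420 g. Origin: centre of its underside; z axis up. There is only one; it starts on the bench or in the tray.
Things that resemble listed ones, but are neither listed nor needed, are in the scene too. What is shaped like the weight but red or yellow is not meant.

How it is judged:
At the end, for the whole second after the job is handed in: The jar, the weight and exactly one vial stand in the tray, one to a cell: upright within 10 degrees, underside within 6 mm of the floor, axis inside the cell, at rest. The other vial stands upright (10 degrees), at rest, on the bench outside the tray (height (world z) of vial_a between -0.01 and 0.006 m and angle between each of vial_a, vial_b, jar, weight's own z axis and vertical below 0.17 rad and linear speed of each of vial_a, vial_b, jar, weight below 0.02 m/s and height (world z) of vial_b between -0.01 and 0.006 m and height (world z) of jar between -0.01 and 0.006 m and height (world z) of weight between -0.01 and 0.006 m and x of jar in the frame of tray between -0.04 and 0.04 m and y of jar in the frame of tray between -0.12 and 0.12 m and x of weight in the frame of tray between -0.04 and 0.04 m and y of weight in the frame of tray between -0.12 and 0.12 m and ((x of vial_a in the frame of tray between -0.04 and 0.04 m and y of vial_a in the frame of tray between -0.12 and 0.12 m and (x of vial_b in the frame of tray above 0.05 m or x of vial_b in the frame of tray below -0.05 m or y of vial_b in the frame of tray above 0.13 m or y of vial_b in the frame of tray below -0.13 m)) or (x of vial_b in the frame of tray between -0.04 and 0.04 m and y of vial_b in the frame of tray between -0.12 and 0.12 m and (x of vial_a in the frame of tray above 0.05 m or x of vial_a in the frame of tray below -0.05 m or y of vial_a in the frame of tray above 0.13 m or y of vial_a in the frame of tray below -0.13 m))) and ((x of vial_a in the frame of tray between -0.04 and 0.04 m and y of vial_a in the frame of tray between -0.12 and -0.04 m) or (x of vial_b in the frame of tray between -0.04 and 0.04 m and y of vial_b in the frame of tray between -0.12 and -0.04 m) or (x of jar in the frame of tray between -0.04 and 0.04 m and y of jar in the frame of tray between -0.12 and -0.04 m) or (x of weight in the frame of tray between -0.04 and 0.04 m and y of weight in the frame of tray between -0.12 and -0.04 m)) and ((x of vial_a in the frame of tray between -0.04 and 0.04 m and y of vial_a in the frame of tray between -0.04 and 0.04 m) or (x of vial_b in the frame of tray between -0.04 and 0.04 m and y of vial_b in the frame of tray between -0.04 and 0.04 m) or (x of jar in the frame of tray between -0.04 and 0.04 m and y of jar in the frame of tray between -0.04 and 0.04 m) or (x of weight in the frame of tray between -0.04 and 0.04 m and y of weight in the frame of tray between -0.04 and 0.04 m)) and ((x of vial_a in the frame of tray between -0.04 and 0.04 m and y of vial_a in the frame of tray between 0.04 and 0.12 m) or (x of vial_b in the frame of tray between -0.04 and 0.04 m and y of vial_b in the frame of tray between 0.04 and 0.12 m) or (x of jar in the frame of tray between -0.04 and 0.04 m and y of jar in the frame of tray between 0.04 and 0.12 m) or (x of weight in the frame of tray between -0.04 and 0.04 m and y of weight in the frame of tray between 0.04 and 0.12 m))); the robot touches nothing.
It also fails if it takes over 51 s, if anything falls off the work surface, if the arm or the gripper's body presses on something with over 40 N, if the wrist force passes 120 N, or if a joint passes its speed limit or range.

## Working session

There is one attempt and no reset: what is moved stays moved. The work goes in short steps, Python scripts to look and compute and a tool call to move; the robot and the scene stay as the last step left them, time stands still between calls to the robot, and variables do not carry over. Pictures are saved under pics/ and viewed, and the job is handed in when it is done.

Besides the shell and the picture viewer there is one more tool, called after ">>>" as a command line: name --pt "numbers of a row" for each row, then --argument value for the rest. carry_out: Moves the arm, as the interface text tells. Its arguments: {"type":"object","properties":{"deltas":{"type":"array"},"gripper":{"type":"number"},"force":{"type":"number"}},"required":["deltas"]}

```bash
ls; mkdir -p pics
python3 - <<'E'
from plant import r,get_image,camera_info
import cv2
for n in("scene","top"):
    cv2.imwrite(f"pics/{n}0.png",get_image(n)[:,:,::-1]); print(camera_info(n))
print(r.hold_point_z); print(r.get_state())
E
```

```text
pics
{'intrinsics': array([[542.92019112,   0.        , 319.61387481],
       [  0.        , 542.92019112, 250.05118561],
       [  0.        ,   0.        ,   1.        ]]), 'camera_from_world': array([[ 1.84276167e-01,  9.82874494e-01, -1.52363642e-04,
        -3.42248761e-02],
       [-7.33570720e-01,  1.37638125e-01,  6.65529672e-01,
         4.06993850e-01],
       [ 6.54153111e-01, -1.22529487e-01,  7.46371377e-01,
        -1.28703151e+00],
       [ 0.00000000e+00,  0.00000000e+00,  0.00000000e+00,
         1.00000000e+00]])}
{'intrinsics': array([[459.13586164,   0.        , 323.86840966],
       [  0.        , 459.13586164, 230.29476387],
       [  0.        ,   0.        ,   1.        ]]), 'camera_from_world': array([[ 0.01802186, -0.99915116, -0.03704279, -0.04807018],
       [ 0.99244648,  0.01337985,  0.12194658, -0.58274971],
       [-0.12134744, -0.03896069,  0.99184518, -0.71339487],
       [ 0.        ,  0.        ,  0.        ,  1.        ]])}
0.1547
{'time': 0.1, 'q': array([-1.16299422e+00,  2.38688445e-01, -1.41717938e-02,  1.31920840e+00,
        2.89562752e-05,  1.57078210e+00]), 'joint_vel': array([-5.62124170e-04, -2.13611873e-03,  8.01937279e-04, -2.31247408e-03,
        8.25040068e-05, -7.72430067e-04]), 'joint_efforts': array([ 3.29498442e-03, -5.39722252e+01,  3.46998167e+01,  1.34290016e-02,
        1.11762890e-04,  6.60341712e-06]), 'tool_pos': array([ 0.20815146, -0.48179936,  0.40415803]), 'eef_rot': array([[ 9.17989078e-01,  3.96605377e-01, -4.78007002e-04],
       [ 3.96605664e-01, -9.17988320e-01,  1.17945753e-03],
       [ 2.89743528e-05, -1.27230941e-03, -9.99999190e-01]]), 'wrist_force': array([ 0.7698435 , -0.02599755,  0.16482439]), 'torque': array([-0.02847987,  0.00067552,  0.01064569]), 'width': 0.08530133789084782}
```

View pics/scene0.png

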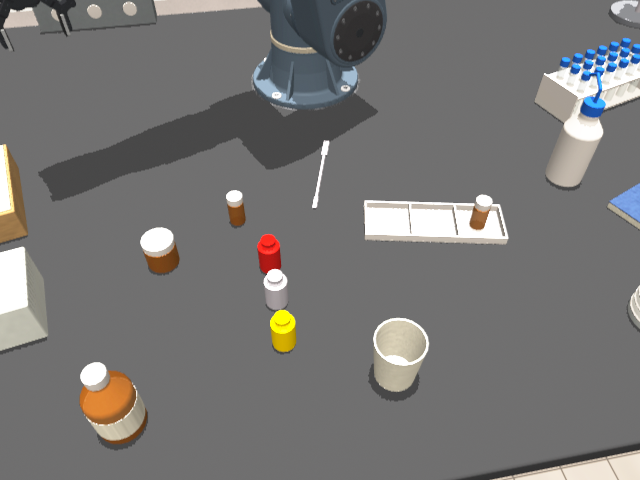

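View pics/top0.png

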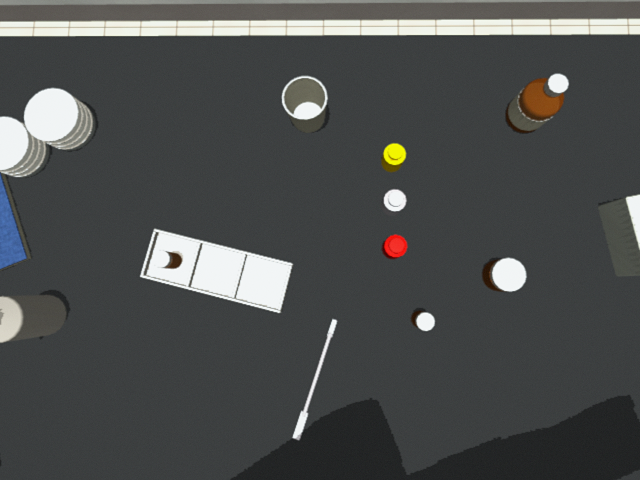

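```bash
cat > h.py <<'E'
import numpy as np,cv2
from plant import camera_info
def cam(n):
    c=camera_info(n); return c["intrinsics"],c["camera_from_world"]
def proj(n,P):
    K,T=cam(n); p=T[:3,:3]@np.array(P)+T[:3,3]; p=K@np.array([p[0],-p[1],-p[2]]); return p[:2]/p[2]
def atz(n,uv,z):
    K,T=cam(n); d=np.linalg.inv(K)@np.array([*uv,1.]); d=T[:3,:3].T@(d*[1,-1,-1]); o=-T[:3,:3].T@T[:3,3]
    return o+d*(z-o[2])/d[2]
E
python3 - <<'E'
from h import *
a=cv2.imread("pics/top0.png")[130:340,370:540]; b=cv2.imread("pics/scene0.png")[180:360,130:310]
a=cv2.resize(a,None,fx=2.3,fy=2.3,interpolation=cv2.INTER_CUBIC);b=cv2.resize(b,None,fx=2.2,fy=2.2,interpolation=cv2.INTER_CUBIC)
h=max(a.shape[0],b.shape[0]);f=lambda i:cv2.copyMakeBorder(i,0,h-i.shape[0],0,4,0)
cv2.imwrite("pics/crop0.png",np.hstack([f(a),f(b)]))
t=cv2.imread("pics/top0.png").astype(int)
m=(t.min(2)>150).astype(np.uint8)
for c in cv2.findContours(m,cv2.RETR_EXTERNAL,cv2.CHAIN_APPROX_NONE)[0]:
    if cv2.contourArea(c)<60: continue
    (cx,cy),rr=cv2.minEnclosingCircle(c); M=cv2.moments(c); u=(M['m10']/M['m00'],M['m01']/M['m00'])
    if 130<cy<340 and 130<cx<540:
        print(np.round(u,1),round(rr,1),[np.round(atz("top",u,z)[:2],4) for z in(.015,.055,.06,.064)], cv2.boxPoints(cv2.minAreaRect(c)).round(1).tolist())
for uv in[(154,230),(292,264),(280,312),(141,277)]: print(uv,atz("top",uv,.015))
for n,uv,z in[("jar",(159,240),.055),("vial",(235,198),.06),("weight",(275,276),.064),("vialtray",(484,202),.06)]: print(n,atz("scene",uv,z))
E
```

```text
[425.2 321.3] 9.3 [array([ 0.4395, -0.2051]), array([ 0.4423, -0.1979]), array([ 0.4427, -0.197 ]), array([ 0.4429, -0.1963])] [[413.0, 321.0], [425.0, 309.0], [437.5, 321.5], [425.5, 333.5]]
[508.7 274.3] 17.3 [array([ 0.5177, -0.3407]), array([ 0.5164, -0.3264]), array([ 0.5162, -0.3246]), array([ 0.5161, -0.3232])] [[492.0, 258.0], [525.0, 258.0], [525.0, 291.0], [492.0, 291.0]]
[216.4 270.2] 76.2 [array([0.5163, 0.1402]), array([0.5151, 0.1293]), array([0.5149, 0.1279]), array([0.5148, 0.1268])] [[139.5, 276.70001220703125], [152.3000030517578, 227.10000610351562], [292.29998779296875, 263.1000061035156], [279.6000061035156, 312.70001220703125]]
[394.6 199.8] 11.2 [array([ 0.639 , -0.1559]), array([ 0.6313, -0.1512]), array([ 0.6303, -0.1507]), array([ 0.6295, -0.1502])] [[384.0, 189.0], [405.0, 189.0], [405.0, 210.0], [384.0, 210.0]]
(154, 230) [0.58247166 0.25027505 0.015     ]
(292, 264) [0.52870052 0.01388852 0.015     ]
(280, 312) [0.44966131 0.03157597 0.015     ]
(141, 277) [0.50281943 0.26732413 0.015     ]
jar [ 0.5222158  -0.32335851  0.055     ]
vial [ 0.45185636 -0.19618321  0.06      ]
weight [ 0.63678725 -0.15178629  0.064     ]
vialtray [0.53924517 0.21589506 0.06      ]
```

View pics/crop0.png

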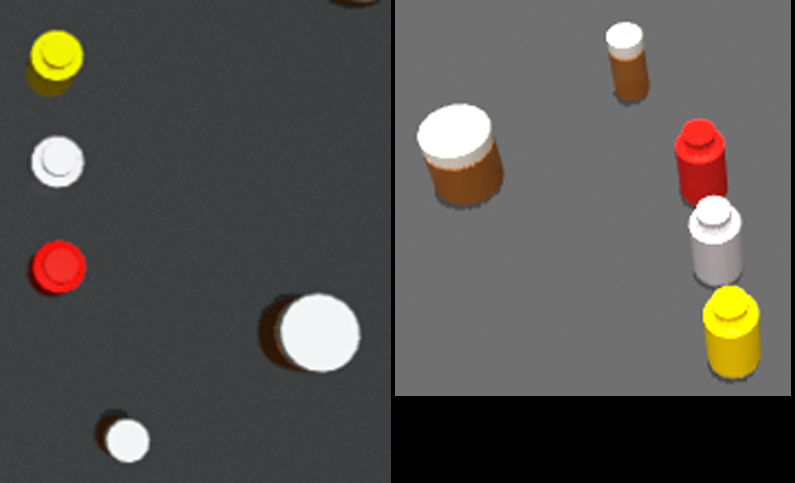

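```bash
cat >> h.py <<'E'
from scipy.optimize import minimize
def sil(n,x,y,parts,shape=(480,640),S=4):
    m=np.zeros((shape[0]*S,shape[1]*S),np.uint8); a=np.linspace(0,2*np.pi,60)
    for R,z0,z1 in parts:
        pts=np.array([proj(n,(x+R*np.cos(t),y+R*np.sin(t),z)) for t in a for z in(z0,z1)])
        cv2.fillConvexPoly(m,cv2.convexHull(((pts+.5)*S-.5).round().astype(np.int32)),255)
    return cv2.resize(m,(shape[1],shape[0]),interpolation=cv2.INTER_AREA)/255.
def fit(n,mask,x,y,parts):
    f=lambda p:np.abs(sil(n,p[0]/100,p[1]/100,parts)-mask).sum()
    best=min((minimize(f,[x*100+a,y*100+b],method="Nelder-Mead",options=dict(xatol=.01,fatol=.1,initial_simplex=[[x*100+a,y*100+b],[x*100+a+1,y*100+b],[x*100+a,y*100+b+1]])) for a,b in((0,0),(.4,-.4))),key=lambda q:q.fun)
    return best.x/100,best.fun,mask.sum()
JAR=[(.026,0,.055)];VIAL=[(.014,0,.06)];WT=[(.018,0,.05),(.012,.056,.064)]
E
python3 - <<'E'
from h import *
s=cv2.imread("pics/scene0.png").astype(int);t=cv2.imread("pics/top0.png").astype(int)
print("bg",s[300,200],t[250,440])
for nm,n,im,box,x,y,P in[("jar","scene",s,(135,220,190,285),.52,-.324,JAR),("vial","scene",s,(218,183,252,232),.447,-.197,VIAL),("weight","scene",s,(258,266,296,311),.635,-.151,WT),
 ("jar","top",t,(475,250,535,300),.52,-.324,JAR),("vial","top",t,(405,300,445,340),.447,-.197,VIAL),("weight","top",t,(375,180,415,220),.635,-.151,WT)]:
    sat=im.max(2)-im.min(2); mx=im.max(2)
    m=((mx>95)&(sat<110)) if nm=="weight" else ((sat>18)|(mx>110))
    k=np.zeros(m.shape);x0,y0,x1,y1=box;k[y0:y1,x0:x1]=m[y0:y1,x0:x1]
    print(nm,n,*[np.round(v,4) for v in fit(n,k,x,y,P)])
for uv in[(364,202),(502,205),(506,242),(365,237)]: print(atz("scene",uv,.015)[:2].round(4))
E
```

```text
bg [112 112 113] [66 65 63]Traceback (most recent call last):
  File "<stdin>", line 9, in <module>
  File "h.py", line 19, in fit
    best=min((minimize(f,[x*100+a,y*100+b],method="Nelder-Mead",options=dict(xatol=.01,fatol=.1,initial_simplex=[[x*100+a,y*100+b],[x*100+a+1,y*100+b],[x*100+a,y*100+b+1]])) for a,b in((0,0),(.4,-.4))),key=lambda q:q.fun)
  File "h.py", line 19, in <genexpr>
    best=min((minimize(f,[x*100+a,y*100+b],method="Nelder-Mead",options=dict(xatol=.01,fatol=.1,initial_simplex=[[x*100+a,y*100+b],[x*100+a+1,y*100+b],[x*100+a,y*100+b+1]])) for a,b in((0,0),(.4,-.4))),key=lambda q:q.fun)
              ~~~~~~~~^^^^^^^^^^^^^^^^^^^^^^^^^^^^^^^^^^^^^^^^^^^^^^^^^^^^^^^^^^^^^^^^^^^^^^^^^^^^^^^^^^^^^^^^^^^^^^^^^^^^^^^^^^^^^^^^^^^^^^^^^^^^^^^^^^^^^^^^^^^^^^^^^^^^^^^
    res = _minimize_neldermead(fun, x0, args, callback, bounds=bounds,
                               **options)
    fxr = func(xr)
    fx = function(np.copy(x), *(wrapper_args + args))
  File "h.py", line 18, in <lambda>
    f=lambda p:np.abs(sil(n,p[0]/100,p[1]/100,parts)-mask).sum()
                      ~~~^^^^^^^^^^^^^^^^^^^^^^^^^^^
  File "h.py", line 14, in sil
    pts=np.array([proj(n,(x+R*np.cos(t),y+R*np.sin(t),z)) for t in a for z in(z0,z1)])
                  ~~~~^^^^^^^^^^^^^^^^^^^^^^^^^^^^^^^^^^^
  File "h.py", line 6, in proj
    K,T=cam(n); p=T[:3,:3]@np.array(P)+T[:3,3]; p=K@np.array([p[0],-p[1],-p[2]]); return p[:2]/p[2]
        ~~~^^^
  File "h.py", line 4, in cam
    c=camera_info(n); return c["intrinsics"],c["camera_from_world"]
ValueError: time passes only in moves, steps and waits
```

```bash
sed -i 's/^def cam(n):/import functools\n@functools.cache\ndef cam(n):/' h.py
cat > fit0.py <<'E'
from h import *
s=cv2.imread("pics/scene0.png").astype(int);t=cv2.imread("pics/top0.png").astype(int)
for nm,n,im,box,x,y,P in[("jar","scene",s,(135,220,190,285),.52,-.324,JAR),("vial","scene",s,(218,183,252,232),.447,-.197,VIAL),("weight","scene",s,(258,266,296,311),.635,-.151,WT),
 ("jar","top",t,(475,250,535,300),.52,-.324,JAR),("vial","top",t,(405,300,445,340),.447,-.197,VIAL),("weight","top",t,(375,180,415,220),.635,-.151,WT)]:
    sat=im.max(2)-im.min(2); mx=im.max(2)
    m=((mx>135)&(sat<110)) if nm=="weight" else ((sat>18)|(mx>130))
    k=np.zeros(m.shape);x0,y0,x1,y1=box;k[y0:y1,x0:x1]=m[y0:y1,x0:x1]
    print(nm,n,*[np.round(v,4) for v in fit(n,k,x,y,P)])
for uv in[(364,202),(502,205),(506,242),(365,237)]: print(atz("scene",uv,.015)[:2].round(4))
from plant import r; print(r.get_state()["time"])
E
timeout 300 python3 fit0.py
```

```text
jar scene [ 0.5177 -0.3278] 36.0588 1397.0
vial scene [ 0.444  -0.1979] 22.051 562.0
weight scene [ 0.6329 -0.152 ] 92.5804 795.0
jar top [ 0.5165 -0.3274] 94.349 1166.0
vial top [ 0.4427 -0.1975] 38.4706 353.0
weight top [ 0.6343 -0.1529] 121.3333 404.0
[0.4558 0.031 ]
[0.5092 0.273 ]
[0.5955 0.2431]
[0.5404 0.0121]
0.1
```

Candidates in the scene view: for the weight, red (269,255), bare grey (276,290) and yellow (283,332), so I take the grey one. For the jar, the squat jar (160,250) or the large bottle (112,400), so I take the squat jar. The crop confirms both. A vial already sits in the +y end cell, at (482,212), so only the jar and weight are missing. The loose vial (236,208) stays where it is.

Moving over the jar at (0.517, -0.327).

>>> carry_out --pt "0.02 0 0 0" --pt "0.06 -0.003 0 0" --pt "0.105 -0.006 0 0" --pt "0.15 -0.009 0 0" --pt "0.195 -0.011 0.01 0" --pt "0.24 -0.014 0.03 0" --pt "0.285 -0.017 0.05 0" --pt "0.325 -0.019 0.08 0" --pt "0.345 -0.02 0.11 0" --pt "0.345 -0.02 0.12 0" --pt "0.345 -0.02 0.12 0" --pt "0.345 -0.02 0.12 0" --gripper 1

```text
time: 1.3
tool_pos: [0.5164, -0.3273, 0.2854]
eef_rot: [[0.918, 0.396, -0.0], [0.396, -0.918, -0.0], [-0.0, 0.0, -1.0]]
wrist_force: [-0.0, 0.9, 0.5]
width: 0.0853
```

```bash
cat > look.py <<'E'
import sys
from h import *
from plant import r,get_image
for n in("scene","top"): cv2.imwrite(f"pics/{n}{sys.argv[1]}.png",get_image(n)[:,:,::-1])
a=[cv2.imread(f"pics/{n}{sys.argv[1]}.png") for n in("scene","top")]
cv2.imwrite(f"pics/both{sys.argv[1]}.png",cv2.resize(np.vstack(a),None,fx=.62,fy=.62,interpolation=cv2.INTER_AREA))
s=r.get_state(); print(s["time"],s["tool_pos"].round(4),s["eef_rot"].round(4).tolist(),s["q"].round(3),s["wrist_force"].round(2),s["width"])
E
python3 look.py 1
```

```text
1.4 [ 0.5165 -0.3277  0.2863] [[0.9186, 0.3953, 0.0017], [0.3953, -0.9186, -0.0012], [0.0011, 0.0018, -1.0]] [-0.565  0.442 -0.018  1.108 -0.     2.17 ] [-1.    0.22 -1.22] 0.0851313673785095
```

View pics/both1.png

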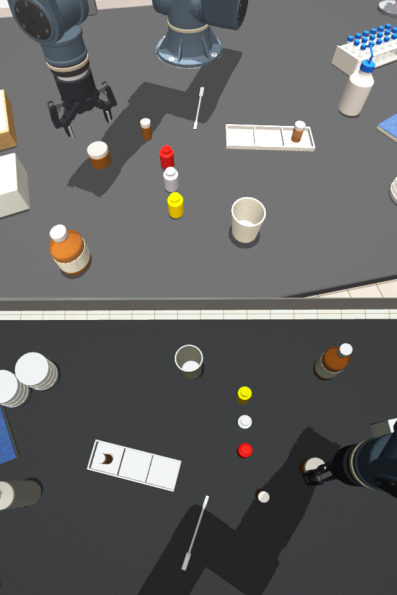

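The gripper stands directly above the jar (scene about (160,250)) with no obstacles beside it. Descending and gripping.

>>> carry_out --pt "0 0 0.02 0" --pt "0 0 0.05 0" --pt "0 0 0.075 0" --pt "0 0 0.088 0" --pt "0 0 0.088 0" --pt "0 0 0.088 0"

```text
time: 2.0
tool_pos: [0.5171, -0.3273, 0.198]
eef_rot: [[0.918, 0.396, 0.001], [0.396, -0.918, -0.001], [0.001, 0.001, -1.0]]
wrist_force: [-0.4, -0.4, 0.1]
width: 0.0856
```

>>> carry_out --pt "0 0 0 0" --pt "0 0 0 0" --pt "0 0 0 0" --pt "0 0 0 0" --pt "0 0 0 0" --pt "0 0 0 0" --pt "0 0 0 0" --pt "0 0 0 0" --gripper 0.3 --force 40

```text
time: 2.8
tool_pos: [0.5173, -0.3269, 0.198]
eef_rot: [[0.918, 0.397, 0.002], [0.397, -0.918, -0.001], [0.001, 0.002, -1.0]]
wrist_force: [-1.5, -0.0, 7.1]
width: 0.0508
```

>>> carry_out --pt "0 0 -0.01 0" --pt "0 0 -0.03 0" --pt "0 0 -0.06 0" --pt "0 0 -0.1 0" --pt "0 0 -0.1 0"

```text
time: 3.3
tool_pos: [0.5182, -0.3274, 0.3027]
eef_rot: [[0.918, 0.397, 0.007], [0.397, -0.918, -0.004], [0.005, 0.007, -1.0]]
wrist_force: [0.1, -0.3, -0.8]
width: 0.0511
```

```bash
python3 look.py 2
```

```text
3.4 [ 0.5172 -0.3268  0.2981] [[0.9179, 0.3967, 0.002], [0.3967, -0.9179, -0.0012], [0.0014, 0.0019, -1.0]] [-5.640e-01  4.350e-01  1.000e-03  1.134e+00  0.000e+00  2.170e+00] [-0.05 -0.07 -1.84] 0.05097950632677178
```

View pics/both2.png

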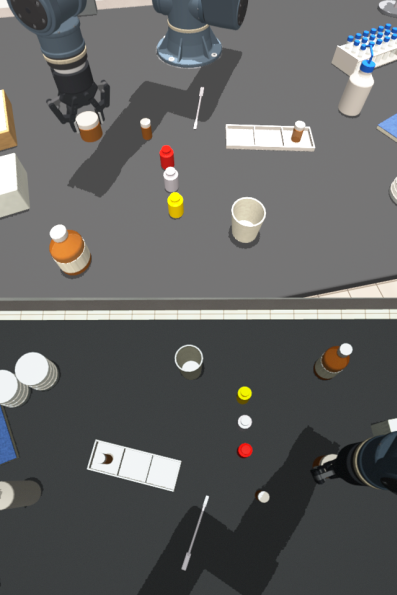

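The jar is held and lifted (scene about (145,205)). Carrying it to the −y end cell at (0.499, 0.063), turning the jaws to the tray's x.

>>> carry_out --pt "0.007 -0.018 0 -2" --pt "0.02 -0.05 0 -7" --pt "0.033 -0.088 0 -13" --pt "0.048 -0.127 0 -19" --pt "0.063 -0.167 0 -25" --pt "0.078 -0.206 0 -31" --pt "0.093 -0.246 0 -37" --pt "0.108 -0.285 0 -43" --pt "0.122 -0.322 0 -48" --pt "0.132 -0.35 0 -52" --pt "0.138 -0.365 0 -54" --pt "0.138 -0.365 0 -54"

```text
time: 4.6
tool_pos: [0.4977, 0.0653, 0.2955]
eef_rot: [[0.214, 0.977, -0.003], [0.977, -0.214, 0.0], [-0.0, -0.003, -1.0]]
wrist_force: [1.0, -0.0, -2.3]
width: 0.0509
```

>>> carry_out --pt "0 0 0 0" --pt "0 0 0.02 0" --pt "0 0 0.04 0" --pt "0 0 0.04 0"

```text
time: 5.0
tool_pos: [0.4976, 0.062, 0.2543]
eef_rot: [[0.22, 0.975, -0.005], [0.975, -0.22, -0.001], [-0.002, -0.005, -1.0]]
wrist_force: [-0.8, -0.2, -1.5]
width: 0.0509
```

```bash
python3 look.py 3
```

```text
5.1 [0.4987 0.0623 0.2566] [[0.2201, 0.9755, -0.0014], [0.9755, -0.2201, -0.0002], [-0.0005, -0.0013, -1.0]] [ 0.124  0.298 -0.332  0.942  0.     1.917] [ 0.47  0.8  -1.32] 0.05092992711107566
```

View pics/both3.png

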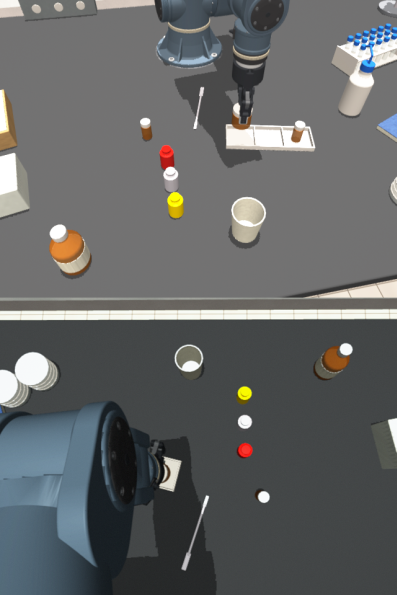

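The jar hangs over the near end cell (scene about (390,190)), consistent with the pose. Lowering to 1 mm above the floor, then releasing.

>>> carry_out --pt "0 0 0.015 0" --pt "0 0 0.03 0" --pt "0 0 0.045 0" --pt "0 0 0.054 0" --pt "0 0 0.057 0" --pt "0 0 0.058 0" --pt "0 0 0.058 0" --pt "0 0 0.058 0"

```text
time: 5.9
tool_pos: [0.4992, 0.0631, 0.1993]
eef_rot: [[0.219, 0.976, 0.001], [0.976, -0.219, 0.0], [0.0, 0.001, -1.0]]
wrist_force: [-0.6, 0.6, -1.7]
width: 0.0509
```

>>> carry_out --pt "0 0 0 0" --pt "0 0 0 0" --pt "0 0 0 0" --pt "0 0 0 0" --pt "0 0 0 0" --pt "0 0 0 0" --pt "0 0 0 0" --gripper 1

```text
time: 6.6
tool_pos: [0.4989, 0.0631, 0.1987]
eef_rot: [[0.219, 0.976, -0.0], [0.976, -0.219, 0.0], [0.0, -0.0, -1.0]]
wrist_force: [0.1, 0.5, 0.4]
width: 0.0852
```

>>> carry_out --pt "0 0 -0.02 0" --pt "0 0 -0.05 0" --pt "0 0 -0.09 0" --pt "0 0 -0.12 0" --pt "0 0 -0.12 0" --pt "0 0 -0.12 0"

```text
time: 7.2
tool_pos: [0.499, 0.0631, 0.319]
eef_rot: [[0.219, 0.976, 0.001], [0.976, -0.219, 0.0], [0.001, 0.001, -1.0]]
wrist_force: [-0.1, -0.4, -0.7]
width: 0.0855
```

```bash
python3 look.py 4
```

```text
7.3 [0.4985 0.063  0.3176] [[0.2187, 0.9758, -0.0017], [0.9758, -0.2187, -0.0001], [-0.0005, -0.0017, -1.0]] [ 0.126  0.247 -0.232  1.094  0.     1.917] [ 0.47  0.11 -0.85] 0.085516907378581
```

View pics/both4.png

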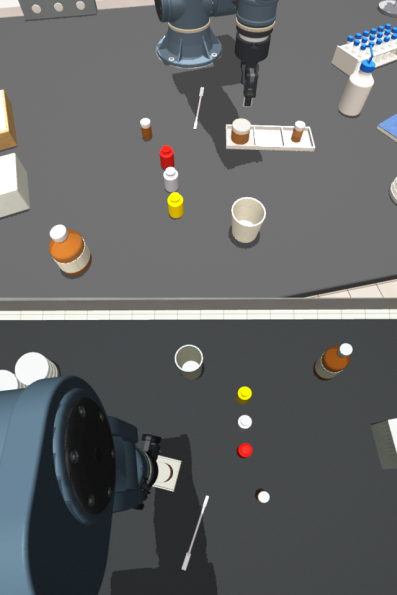

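The jar stands in the near end cell (scene about (388,213)). Next is the grey weight at (0.6335, −0.152), with the jaws across the red/yellow row.

>>> carry_out --pt "-0.008 0.008 0 4" --pt "-0.025 0.025 0 11" --pt "-0.044 0.044 0 19" --pt "-0.064 0.064 0 27" --pt "-0.084 0.084 0 35" --pt "-0.104 0.103 0 43" --pt "-0.124 0.123 0 51" --pt "-0.143 0.142 0 59" --pt "-0.16 0.159 0 67" --pt "-0.174 0.173 0 74" --pt "-0.18 0.179 0 77" --pt "-0.18 0.179 0 77"

```text
time: 8.5
tool_pos: [0.6344, -0.1527, 0.3165]
eef_rot: [[1.0, 0.004, -0.003], [0.004, -1.0, 0.001], [-0.003, -0.001, -1.0]]
wrist_force: [0.3, -0.2, -0.3]
width: 0.0853
```

>>> carry_out --pt "0 0 0 0" --pt "0 0 0.015 0" --pt "0 0 0.03 0" --pt "0 0 0.03 0"

```text
time: 8.9
tool_pos: [0.6331, -0.1508, 0.2865]
eef_rot: [[1.0, 0.008, -0.004], [0.008, -1.0, 0.001], [-0.004, -0.001, -1.0]]
wrist_force: [-0.1, -0.9, 0.6]
width: 0.0855
```

```bash
python3 look.py 5
```

```text
9.0 [ 0.6339 -0.1511  0.2887] [[1.0, 0.0078, -0.0009], [0.0078, -1.0, 0.0004], [-0.0009, -0.0004, -1.0]] [-0.234  0.508  0.1    1.163  0.     2.9  ] [ 0.8  -0.8   0.42] 0.08547236915368907
```

View pics/both5.png

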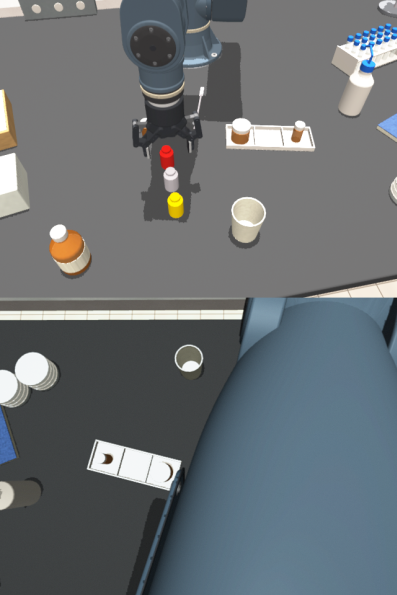

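The open jaws straddle the row symmetrically above the weight, with the red and yellow weights outside the pads' width. Descending and gripping.

>>> carry_out --pt "0 0 0.02 0" --pt "0 0 0.045 0" --pt "0 0 0.07 0" --pt "0 0 0.088 0" --pt "0 0 0.094 0" --pt "0 0 0.094 0" --pt "0 0 0.094 0"

```text
time: 9.7
tool_pos: [0.6347, -0.1517, 0.196]
eef_rot: [[1.0, 0.007, 0.002], [0.007, -1.0, -0.0], [0.002, 0.0, -1.0]]
wrist_force: [-0.3, -0.4, 0.8]
width: 0.0855
```

>>> carry_out --pt "0 0 0 0" --pt "0 0 0 0" --pt "0 0 0 0" --pt "0 0 0 0" --pt "0 0 0 0" --pt "0 0 0 0" --pt "0 0 0 0" --pt "0 0 0 0" --pt "0 0 0 0" --gripper 0.1 --force 70

```text
time: 10.6
tool_pos: [0.6343, -0.1519, 0.1955]
eef_rot: [[1.0, 0.006, 0.001], [0.006, -1.0, -0.0], [0.001, 0.0, -1.0]]
wrist_force: [-0.6, -0.6, 5.2]
width: 0.0339
```

>>> carry_out --pt "0 0 -0.01 0" --pt "0 0 -0.03 0" --pt "0 0 -0.06 0" --pt "0 0 -0.09 0" --pt "0 0 -0.12 0" --pt "0 0 -0.12 0"

```text
time: 11.2
tool_pos: [0.6351, -0.1519, 0.3193]
eef_rot: [[1.0, 0.006, 0.006], [0.006, -1.0, -0.001], [0.006, 0.001, -1.0]]
wrist_force: [1.4, -0.0, -4.3]
width: 0.0338
```

```bash
python3 look.py 6
```

```text
11.3 [ 0.6341 -0.1517  0.3147] [[1.0, 0.0064, 0.0004], [0.0064, -1.0, 0.0], [0.0004, -0.0, -1.0]] [-0.235  0.493  0.144  1.221  0.     2.9  ] [ 0.52  0.23 -6.1 ] 0.03408228119226084
```

View pics/both6.png

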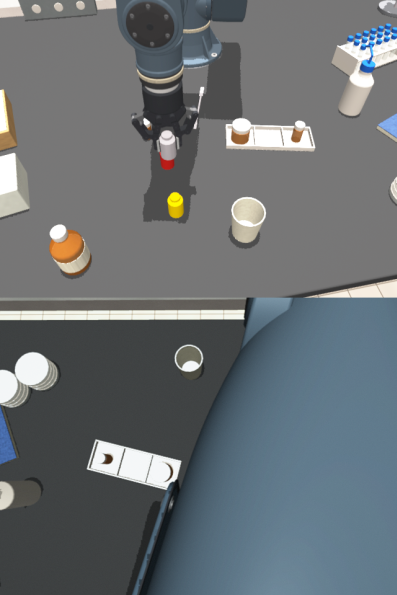

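The weight is held (−4 to −6 N at the wrist, scene about (271,235)); red and yellow are undisturbed. Carrying it to the centre cell at (0.517, 0.141).

>>> carry_out --pt "-0.004 -0.01 0 -3" --pt "-0.013 -0.035 0 -10" --pt "-0.025 -0.065 0 -18" --pt "-0.038 -0.097 0 -26" --pt "-0.051 -0.13 0 -34" --pt "-0.064 -0.163 0 -42" --pt "-0.076 -0.195 0 -50" --pt "-0.088 -0.227 0 -58" --pt "-0.1 -0.257 0 -66" --pt "-0.109 -0.28 0 -73" --pt "-0.115 -0.294 0 -77" --pt "-0.115 -0.294 0 -77"

```text
time: 12.5
tool_pos: [0.5159, 0.143, 0.3129]
eef_rot: [[0.215, 0.977, -0.004], [0.977, -0.215, -0.0], [-0.001, -0.003, -1.0]]
wrist_force: [-0.0, 0.2, -4.7]
width: 0.0342
```

>>> carry_out --pt "0 0 0 0" --pt "0 0 0.01 0" --pt "0 0 0.02 0" --pt "0 0 0.02 0"

```text
time: 12.9
tool_pos: [0.5168, 0.1407, 0.2925]
eef_rot: [[0.22, 0.975, -0.003], [0.975, -0.22, -0.001], [-0.002, -0.003, -1.0]]
wrist_force: [0.3, -0.7, -4.2]
width: 0.0343
```

```bash
python3 look.py 7
```

```text
13.0 [0.5173 0.141  0.294 ] [[0.2197, 0.9756, -0.0013], [0.9756, -0.2197, -0.0003], [-0.0006, -0.0012, -1.0]] [ 0.266  0.318 -0.195  1.06   0.     2.058] [ 0.28 -0.51 -4.88] 0.033892315869769804
```

View pics/both7.png

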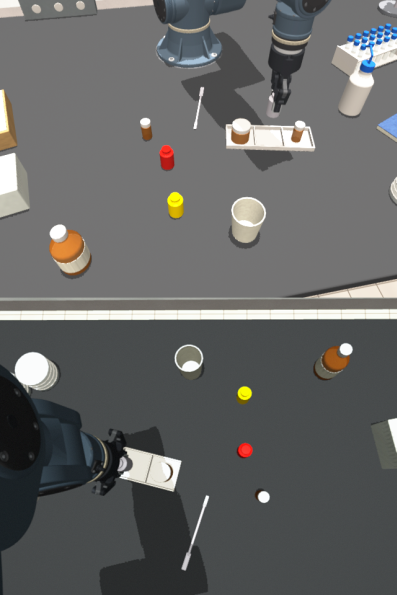

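The weight is held over the centre cell (scene about (440,170)), clear of the jar and the tray's vial. Lowering and releasing.

>>> carry_out --pt "0 0 0.015 0" --pt "0 0 0.04 0" --pt "0 0 0.065 0" --pt "0 0 0.083 0" --pt "0 0 0.092 0" --pt "0 0 0.096 0" --pt "0 0 0.0975 0" --pt "0 0 0.0975 0" --pt "0 0 0.0975 0"

```text
time: 13.9
tool_pos: [0.5177, 0.1416, 0.198]
eef_rot: [[0.219, 0.976, 0.001], [0.976, -0.219, 0.0], [0.001, 0.001, -1.0]]
wrist_force: [-0.3, -0.2, -4.3]
width: 0.0338
```

>>> carry_out --pt "0 0 0 0" --pt "0 0 0 0" --pt "0 0 0 0" --pt "0 0 0 0" --pt "0 0 0 0" --pt "0 0 0 0" --pt "0 0 0 0" --pt "0 0 0 0" --gripper 1

```text
time: 14.7
tool_pos: [0.5173, 0.1415, 0.1972]
eef_rot: [[0.219, 0.976, -0.0], [0.976, -0.219, 0.0], [0.0, -0.0, -1.0]]
wrist_force: [-0.4, 0.8, -0.7]
width: 0.0853
```

>>> carry_out --pt "0 0 -0.02 0" --pt "0 0 -0.05 0" --pt "0 0 -0.09 0" --pt "0 0 -0.13 0" --pt "-0.04 0 -0.15 0" --pt "-0.08 0 -0.15 0" --pt "-0.12 0 -0.15 0" --pt "-0.16 0 -0.15 0" --pt "-0.2 0 -0.15 0" --pt "-0.24 0 -0.15 0" --pt "-0.26 0 -0.15 0" --pt "-0.26 0 -0.15 0"

```text
time: 15.9
tool_pos: [0.4598, -0.1142, 0.3473]
eef_rot: [[0.222, 0.975, -0.0], [0.975, -0.222, -0.0], [-0.0, 0.0, -1.0]]
wrist_force: [-0.2, 0.2, -1.3]
width: 0.0856
```

>>> carry_out --pt "-0.02 0 0 0" --pt "-0.05 0 0 0" --pt "-0.08 0 0 0" --pt "-0.08 0 0 0" --pt "-0.08 0 0 0"

```text
time: 16.4
tool_pos: [0.4431, -0.19, 0.3471]
eef_rot: [[0.22, 0.976, -0.0], [0.976, -0.22, 0.001], [0.001, -0.0, -1.0]]
wrist_force: [-0.5, 0.7, -1.2]
width: 0.0851
```

```bash
python3 look.py 8
```

```text
16.5 [ 0.4432 -0.1893  0.3471] [[0.218, 0.9759, -0.0001], [0.9759, -0.218, 0.0006], [0.0005, -0.0003, -1.0]] [-0.404  0.193 -0.224  1.154  0.     1.387] [-0.18  0.6  -1.17] 0.08563776233706406
```

View pics/both8.png

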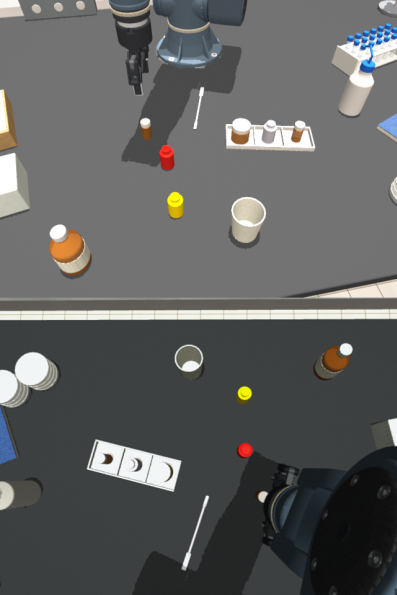

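One closer look at the tray and the loose vial.

Run:
```python
import cv2,numpy as np
a=cv2.imread("pics/scene8.png")[170:260,210:520];b=cv2.imread("pics/top8.png")[220:325,130:300]
b=cv2.resize(b,None,fx=2.5*310/170*.5,fy=2.5*310/170*.5);a=cv2.resize(a,(775,225))
b=cv2.copyMakeBorder(b,0,0,0,775-b.shape[1],0)
cv2.imwrite("pics/crop8.png",np.vstack([a,b]))
```

```text
(no output)
```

View pics/crop8.png

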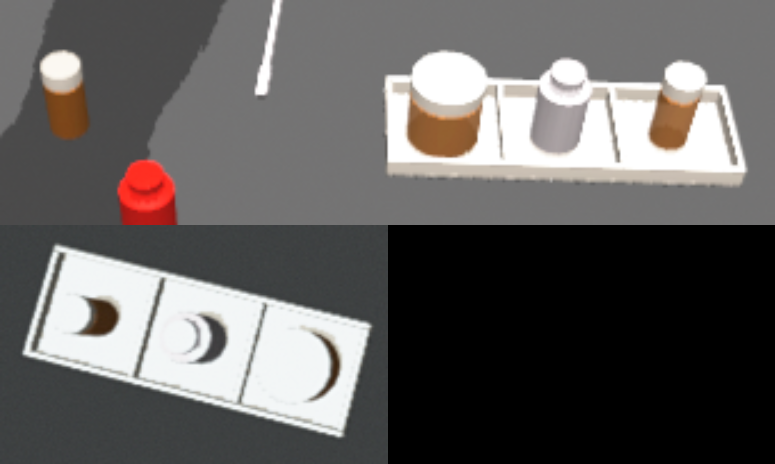

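All three pieces stand upright, one to a cell: jar (388,213), weight (434,213) and vial (481,213) in the scene view. The loose vial still stands at (236,208), and the gripper is clear of everything. Handing in.

```bash
python3 -c "
from plant import ticket
print(ticket.finish_job())"
```

```text
the job is handed in; nothing more can be done
None
```

The tray now holds one vial, one jar and one check weight, each upright in its own cell. I handed the job in at about 16.5 s.

- **What I moved:** one end cell already held a vial. I put the jar in the other end cell and the bare steel weight in the centre cell. The loose vial was not touched and still stands on the bench. The red and yellow look-alikes were not touched either.
- **Last checks:** the final pictures from both cameras show all three pieces upright and inside their cells, with the loose vial upright. The gripper is open and clear, with its fingertips about 0.17 m above the bench. The highest wrist force in the readings was about 7 N.
- **Disagreements:** my first hand-picked pixels differed by 6–9 mm between the two cameras. Outline fits then agreed to within about 1.5 mm, and I used those. For the tray I used the top view (the scene view put its centre about 8 mm further out), and both placements landed near the cell centres. I judged the final positions by eye and did not measure them again.

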